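Free the transit block of a laboratory balance

ROBOT

A 6-joint arm with a two-finger parallel gripper is mounted at the origin on the work surface. World frame = base frame: x ahead of the robot, y to its left, z up, the work surface at z = 0. Lengths are in mm, angles in rad, forces in N, time in s.
With the tool pointing down it reaches from about 300 to 875 mm from the base axis. Payload 6.4 kg.
Tool frame: the origin (TCP) lies midway between the tips of the shut fingers; the grasp point (between the pads) lies behind it (manip.pinch_z is the z of the grasp point in the tool frame, in mm); z points along the fingers, y is the line along which they close (so a half turn about z gives the same grasp; the last joint's range is limited). The gripper opens to 88 mm and grips with 3 to 60 N. Pads are 18 mm wide; open, the fingers measure 123 mm over their backs; the gripper's body (75 mm by 187 mm) begins 45 mm behind the grasp point.
Start: joints at [1.136, 0.181, 1.607, -0, 1.354, -0.206], TCP at [130.402, 560.033, 238.714] pointing down, gripper open.
Joint ranges: [-2.99, 2.99], [-0.89, 2.07], [0.3, 2.58], [-1.14, 4.28], [0, 2.63], [-3.12, 3.12]. Speed limits (rad/s): [2.57, 2.57, 3.01, 3.14, 3.14, 3.14].

INTERFACE

Orientations are given as [roll, pitch, yaw] about the fixed x, y, z axes, in that order (R = Rz(yaw) Ry(pitch) Rx(roll)).
In Python, from rig import sense, viewer, manip gives the robot as it stands.
- The arm moves only by the tool carry_out, never from a script. Its arguments are lists of equal length, an entry for each row: "slide": the shift along the tool's x, y, z in units of 40 mm (1.0 is 40 mm), a list of three; "roll": the turn about the tool's z in degrees. In form: {"slide": [[dx, dy, dz], ...], "roll": [roll, ...]}. A call has 1 to 12 rows; each row shifts and turns the commanded pose from where the row before left it, along the tool's axes as they then stand; what a row does not reach is not made up. A row lasts 1/8 s, in which the tool goes at most 62.5 mm and 10.7 degrees, less where a joint would pass 70% of its speed; a pose out of reach is approached as far as the arm can. A call is refused whole if a number of a shift passes 1 or a number of a turn 10.7, either way. A call with a gripper value outside its range is refused whole. "gripper" is the opening, from 0 (shut) to 1 (fully open), set as the call begins (left out, the last holds). The fingers move at their own pace and stop on an object; the grip force is fixed at half the most. Time passes only in rows, so rows that do not move let the fingers close. It gives the time, the measured TCP pose, the force, the opening and the grip force at its end, in the units of the state.
- sense(): the state, without advancing time (a new reading comes with each control period).
- viewer.grab_frame(name): name is "scene" or "top" or "wrist"; returns a dict with "image" (400x640x3 uint8, blue, green, red), "mtx" (3x3 intrinsics, pixels), "pose" (4x4, takes a point from camera to world coordinates); the wrist camera has in their place "T_tool_cam" (4x4, takes a point from camera to tool coordinates, whose origin is the TCP and whose axes are the flange's). Camera axes: x right, y down, z forward; pixel columns grow to the right and rows downward; lengths in mm; the calibration is good to about 2 mm. A picture is of the moment at which its call begins: read the wrist's pose just before it. There is no depth.
- manip.hand_in(): hands the job in; it is judged then, once.
The state is a dict: "clock": time; "qpos": joint angles; "qd": joint speeds; "effort": joint torques, N m; "ee_pos": TCP position; "orientation": TCP orientation; "contact_force": force on the tool from outside, world axes, zero at the start; "moment": the same for the moment, N m; "finger_gap": opening from 0.0 (shut) to 1.0 (fully open); "gripper_force": force on a finger pad.
Only numpy, scipy, OpenCV 4.12 (cv2) and the standard library are available. Lean on these libraries where they do the work, as an engineer would, in place of code of your own. Each camera call takes 0.05 s, during which the arm holds its last target. There are 200 camera calls.

TASK

Slide the balance's transport lock to its open end stop, away from the red transit block. Then take the block by its grip and rock it in its tight socket along the lock's line, leaning it clearly first towards the lock's side and then to the other side, to and fro until it frees; finish while holding it still and upright in the gripper, just clear (about two centimetres) above its socket. Leave the lock open and do not disturb the beakers, rocks, pan or weight.

Things in the scene. Friction and masses are not known exactly. Their poses are not given: they have to be found in the camera images.
- balance: White laboratory balance without its pan, fixed to the table: 300 mm (its x) by 240 mm (its y), housing 60 mm high; origin at the centre of its underside, z up, display panel along its -x edge. The transit block sits in the socket in its top; the transport lock on its top lies on the +y side of the block, at the same x.
- socket (a point): Centre of the socket's mouth, level with the top of the housing (60 mm above the table), axes as the balance. The socket is 16 mm deep, 31 mm in x by 50 mm in y. Pulling the block straight up takes 40 to 55 N; tilting it about one sprung bar, then about the other, walks it out a few mm a swing with under 15 N.
- bar_lock_side (a point): Point 20 mm to +y of the socket's centre and 6 mm below its mouth, where a sprung rubber bar running along x presses on the block's side with about 33 N, giving up to 6 mm.
- bar_far_side (a point): The same for the equal bar on the other side, 20 mm to -y of the socket's centre.
- transit_block: Red plastic transit block, about 0.12 kg; origin at the centre of its underside, axes as the balance. Foot 28 mm (x) by 40 mm (y) by 24 mm high, 16 mm of it in the socket at the start; on it a grip 18 mm (x) by 20 mm (y), from 24 to 75 mm above the underside, with a white band near the top. It can lean about the balance's x axis. It is free when its underside is above the socket's mouth.
- block_top (a point): Centre of the top face of the block's grip, 75 mm above its underside.
- lock (a joint): Travel of the transport lock, m: 0 to 0.005 at the start (its steel tongue, 3 mm above, overlaps the block's foot and blocks it), 0.035 at its end stop (open). It slides along the balance's +y, away from the block, with about 3 N, and stays where it is left.
- lock_grip (a point): Centre of the top of the black knob of the transport lock (yellow stripe), 104 mm above the table. The knob is 20 mm (x) by 18 mm (y) by 28 mm high and stands on the flat steel tongue (top of the tongue 76 mm above the table); 75 mm from the block in +y when closed. Axes as the balance.
- beaker_small: Bystander, not to be disturbed: small clear plastic beaker, 64 mm across, 75 mm tall, beside the balance; origin at the centre of its underside.
- beaker_mid: Bystander, not to be disturbed: clear plastic beaker, 76 mm across, 95 mm tall; origin at the centre of its underside.
- beaker_big: Bystander, not to be disturbed: clear plastic beaker, 104 mm across, 135 mm tall; origin at the centre of its underside.
- rock_ochre: Bystander, not to be disturbed: ochre rock sample, 68 mm across, 42 mm tall, beside the balance; origin at the centre of its underside.
- rock_grey: Bystander, not to be disturbed: grey rock sample, 80 mm across, 50 mm tall; origin at the centre of its underside.
- pan: Bystander, not to be disturbed: the balance's round steel pan, 100 mm across, 8 mm thick, lying on the table beside the balance; origin at the centre of its underside.
- weight: Bystander, not to be disturbed: brass calibration weight, 26 mm across, 34 mm tall, standing on the back part of the balance; origin at the centre of its underside.
Not all that is in view belongs to the job. There is more than one size of the transit_block; the one meant has the size given above.

How it is judged (in metres and radians):
On the way, in this order (a step that is already met when the one before it is completed fails the run):
1. the transport lock is at its open end stop while the block is still seated (value of joint lock above 0.031 m and z of transit_block in the frame of balance below 0.047 m), for 0.2 s.
2. the block, still in its socket, leans at least 0.06 rad towards the lock's side (angle between transit_block's own z axis and vertical above 0.06 rad and y of block_top in the frame of balance above -0.045 m and z of transit_block in the frame of balance below 0.06 m), for 0.05 s.
3. the block, still in its socket, leans at least 0.06 rad to the other side (angle between transit_block's own z axis and vertical above 0.06 rad and y of block_top in the frame of balance below -0.045 m and z of transit_block in the frame of balance below 0.06 m), for 0.05 s.
At the end, for the whole second after the job is handed in: The gripper holds the block, still and upright (within 0.2 rad), above its socket (within 30 mm sideways), its underside 5 to 45 mm above the top of the housing; nothing but the fingers carries it; the lock is still open (over 31 mm) (z of transit_block in the frame of balance between 0.065 and 0.105 m and horizontal distance between transit_block and socket below 0.03 m and angle between transit_block's own z axis and vertical below 0.2 rad and linear speed of transit_block below 0.02 m/s and contact force between the fingers and transit_block above 2 N and contact force between transit_block and balance below 0.2 N and value of joint lock above 0.031 m); the arm keeps its last pose, push and grip.
It fails at once if a beaker was moved by more than 25 mm or tipped over (distance of any of beaker_small, beaker_mid, beaker_big from where it was at the start of the episode above 0.025 m or angle between any of beaker_small, beaker_mid, beaker_big's own z axis and vertical above 0.4 rad).
It fails at once if a rock was moved by more than 25 mm or tipped over (distance of any of rock_ochre, rock_grey from where it was at the start of the episode above 0.025 m or angle between any of rock_ochre, rock_grey's own z axis and vertical above 0.4 rad).
It fails at once if the pan or the weight was moved by more than 25 mm or tipped over (distance of any of pan, weight from where it was at the start of the episode above 0.025 m or angle between any of pan, weight's own z axis and vertical above 0.4 rad).
It also fails if it takes over 48 s, if anything falls off the work surface, if the arm or the gripper's body presses on something with over 40 N, if the wrist force passes 120 N, or if a joint passes its speed limit or range.

## Working session

There is one attempt and no reset: what is moved stays moved. The work goes in short steps, Python scripts to look and compute and a tool call to move; the robot and the scene stay as the last step left them, time stands still between calls to the robot, and variables do not carry over. Pictures are saved under pics/ and viewed, at most 10 in all, crops included, and the job is handed in when it is done.

Besides the shell and the picture viewer there is one more tool, called as name(argument=value, ...) on one line, values as JSON. carry_out: Moves the arm, as the interface text tells. Its arguments: {"type":"object","properties":{"slide":{"type":"array"},"roll":{"type":"array"},"gripper":{"type":"number"}},"required":["slide","roll"]}

```bash
ls; mkdir -p pics
python3 - <<'E'
from rig import sense, viewer, manip
import cv2,numpy as np
s=sense();print(s['ee_pos'],s['orientation'],s['finger_gap'],manip.pinch_z)
for n in('scene','top','wrist'):
    f=viewer.grab_frame(n);cv2.imwrite(f'pics/{n}0.png',f['image']);print(n,f['mtx'].tolist(),np.round(f.get('pose',f.get('T_tool_cam')),3).tolist())
E
```

```text
pics
[130.18512509 559.53348153 237.85243317] [-3.13994330e+00 -3.62289990e-04  2.91274954e+00] 0.9993621226649692 -18.700000000000003
scene [[378.21319219110285, 0.0, 323.81304096143043], [0.0, 378.21319219110285, 200.69540120847174], [0.0, 0.0, 1.0]] [[0.057, 0.758, -0.65, 1267.691], [0.998, -0.044, 0.036, -26.535], [-0.001, -0.651, -0.759, 935.465], [0.0, 0.0, 0.0, 1.0]]
top [[464.5793363675507, 0.0, 321.9889904137113], [0.0, 464.5793363675507, 197.72723753085836], [0.0, 0.0, 1.0]] [[-0.007, -0.994, 0.105, 409.326], [-1.0, 0.007, 0.001, -2.844], [-0.001, -0.105, -0.994, 1759.841], [0.0, 0.0, 0.0, 1.0]]
wrist [[320.9112435648728, 0.0, 318.3338760420336], [0.0, 320.9112435648728, 194.4222876899246], [0.0, 0.0, 1.0]] [[-0.001, -0.966, -0.257, 66.009], [1.0, -0.001, -0.0, -0.621], [-0.0, -0.257, 0.966, -146.845], [0.0, 0.0, 0.0, 1.0]]
```

View pics/scene0.png

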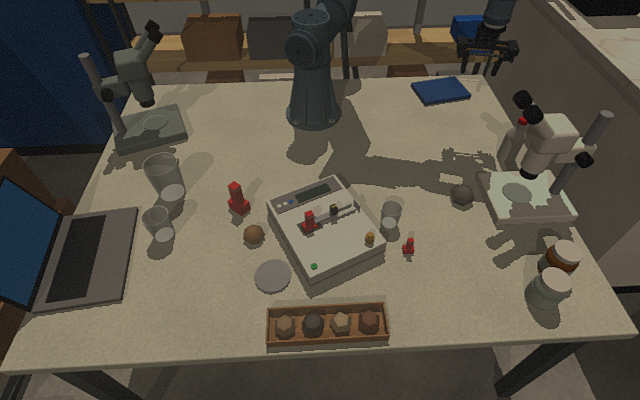

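View pics/top0.png

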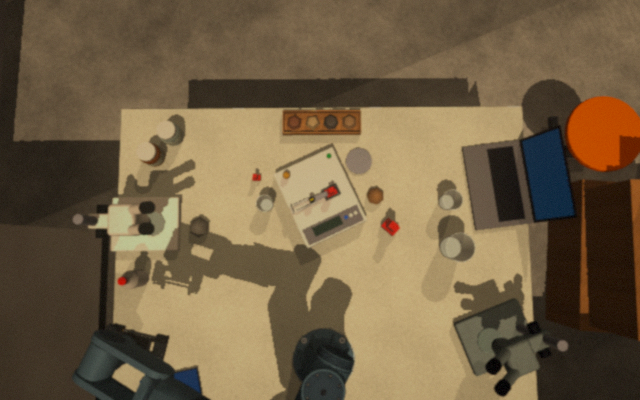

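The red candidates in the scene image are (309,220) in the balance, (237,198), a larger one on the table, and (408,245), a smaller one. The one at (309,220) sits in the balance beside the black knob at (333,209), so it fits. I'll confirm it in enlarged crops.

Run:
```python
import cv2,numpy as np
a=cv2.imread('pics/scene0.png')[170:290,255:395];b=cv2.imread('pics/top0.png')[140:250,270:370]
a=cv2.resize(a,None,fx=5,fy=5,interpolation=cv2.INTER_CUBIC);b=cv2.resize(b,None,fx=5,fy=5,interpolation=cv2.INTER_CUBIC)
cv2.imwrite('pics/sc1.png',cv2.convertScaleAbs(a,alpha=1.4));cv2.imwrite('pics/tp1.png',b)
```

```text
(no output)
```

View pics/sc1.png

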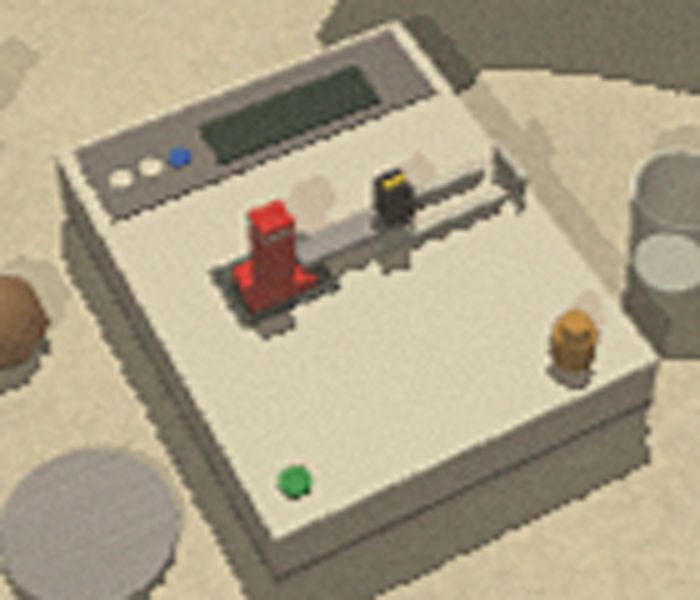

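View pics/tp1.png

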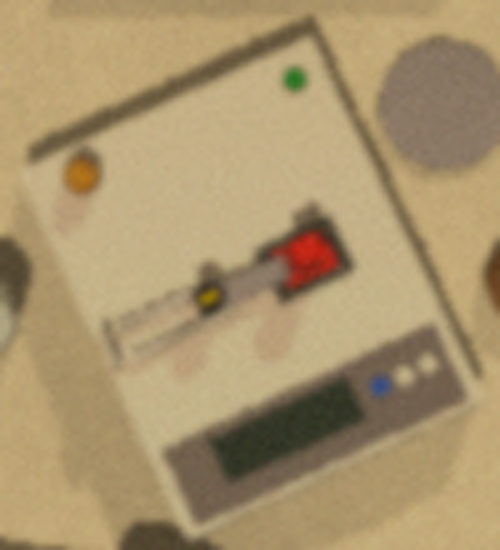

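The crops confirm it. The red block with its grip sits in the dark socket, with its top at scene crop (271,217) and top crop (311,248). The black knob with the yellow stripe is at (394,182) and (209,297), joined to the block by the steel tongue. Next I'll triangulate.

```bash
cat > h.py <<'E'
import numpy as np,cv2
from rig import sense,viewer,manip
def P(f):
    T=np.linalg.inv(f['pose']);return f['mtx']@T[:3]
def tri(P1,p1,P2,p2):
    X=cv2.triangulatePoints(P1,P2,np.array(p1,float).reshape(2,1),np.array(p2,float).reshape(2,1));X=(X[:3]/X[3])[:,0]
    e=[np.round((lambda q:q[:2]/q[2])(Pi@np.r_[X,1])-p,1) for Pi,p in((P1,p1),(P2,p2))]
    return np.round(X,1),e
def plane(f,p,z):
    d=f['pose'][:3,:3]@np.linalg.inv(f['mtx'])@np.r_[p,1];o=f['pose'][:3,3];return np.round(o+d*(z-o[2])/d[2],1)
E
python3 - <<'E'
from h import *
a=viewer.grab_frame('scene');b=viewer.grab_frame('top')
A=lambda x,y:np.array([x/5+255-.4,y/5+170-.4]);B=lambda x,y:np.array([x/5+270-.4,y/5+140-.4])
for n,p,q in(('block',(271,217),(311,248)),('knob',(394,182),(209,297)),('c-+',(399,27),(195,527)),('c--',(67,157),(475,395)),('c++',(657,360),(33,160)),('c+-',(277,537),(312,27)),('weight',(575,322),(83,170)),('green',(296,481),(294,79))):
    print(n,*tri(P(a),A(*p),P(b),B(*q)),plane(a,A(*p),60),plane(b,B(*q),60))
E
```

```text
block [612.7 -34.6 121.2] [array([-1.2,  0. ]), array([-0.6, -0. ])] [563.6 -31.8  60. ] [620.3 -38.   60. ]
knob [579.8  37.5 106.9] [array([-0.6,  0. ]), array([-0.3, -0. ])] [540.9  43.   60. ] [584.5  37.3  60. ]
c-+ [416.5  51.   66. ] [array([-1.3,  0. ]), array([-0.8, -0.1])] [410.8  55.9  60. ] [416.3  48.3  60. ]
c-- [ 510.8 -155.9   61.4] [array([-0.5,  0. ]), array([-0.3,  0. ])] [ 509.6 -154.5   60. ] [ 511.  -157.1   60. ]
c++ [686.3 170.4  72.3] [array([-2.5,  0. ]), array([-1.2, -0.2])] [678.3 180.   60. ] [687.4 167.2  60. ]
c+- [783.5 -38.1  71.8] [array([-1.1,  0. ]), array([-0.5, -0. ])] [777.  -35.3  60. ] [786.1 -40.3  60. ]
weight [674.4 129.   94.8] [array([-0.9,  0. ]), array([-0.4, -0.1])] [649.9 137.9  60. ] [679.7 130.1  60. ]
green [746.2 -25.6  63.5] [array([-0.5,  0. ]), array([-0.3, -0. ])] [744.2 -24.2  60. ] [746.9 -26.6  60. ]
```

Heights (121, 107 and 60 to 66 mm) and sizes match the text. Balance yaw is about 0.42. Next I'll move over the lock and turn the tool so the fingers close along balance x and tool x points along balance +y.

carry_out(slide=[[-0.99,-0.725,0],[-0.99,-0.725,0],[-0.99,-0.725,0],[-0.99,-0.725,0],[-0.99,-0.725,0],[-0.99,-0.725,0],[-0.99,-0.725,0],[-0.99,-0.725,0],[-0.99,-0.725,0],[-0.99,-0.725,0],[-0.99,-0.725,0],[-0.99,-0.725,0]], roll=[0,0,0,0,0,0,0,0,0,0,0,0])

```text
clock: 1.75
ee_pos: [515.2, 111.9, 238.7]
orientation: [3.141, 0.0, 2.913]
contact_force: [-0.3, 0.7, 0.8]
finger_gap: 1.001
gripper_force: 0.0
```

carry_out(slide=[[-0.99,-0.725,0],[-0.99,-0.725,0],[0,0,0],[0,0,0],[0,0,0],[0,0,0],[0,0,0],[0,0,0]], roll=[0,0,10.6,10.6,10.6,10.6,10.4,0])

```text
clock: 2.75
ee_pos: [578.2, 38.9, 238.5]
orientation: [-3.141, -0.0, 1.993]
contact_force: [0.2, -0.4, -0.5]
finger_gap: 1.001
gripper_force: 0.0
```

Run:
```python
from h import *
s=sense();print(s['clock'],s['ee_pos'],s['orientation'],s['contact_force'],s['qpos'])
f=viewer.grab_frame('wrist');cv2.imwrite('pics/w1.png',f['image'])
```

```text
2.75 [578.1800334   38.87538945 238.54420927] [-3.14133051e+00 -1.59900595e-04  1.99287058e+00] [ 0.21818447 -0.39239056 -0.50636616] [-1.37572086e-01  1.91012523e-01  1.59543068e+00 -3.74820879e-06
  1.35545650e+00 -5.59645556e-01]
```

View pics/w1.png

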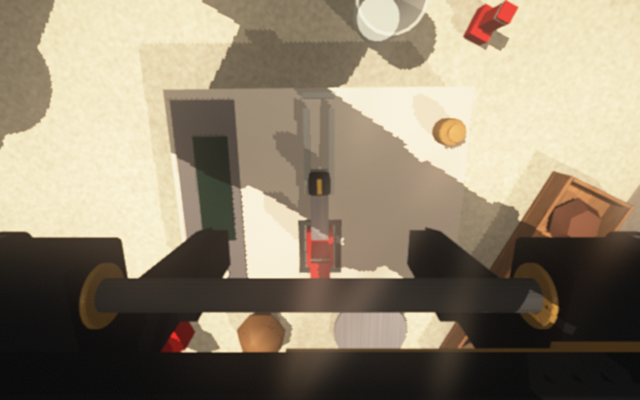

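The wrist image shows the knob top at (319,184), the socket at x≈320 and y≈245, and the rails vertical in the image, so the yaw is good.

Run:
```python
from h import *
s=sense();f=viewer.grab_frame('wrist');T=f['T_tool_cam']
def off(p,z):
    d=T[:3,:3]@np.linalg.inv(f['mtx'])@np.r_[p,1];o=T[:3,3];h=s['ee_pos'][2]-z
    return np.round(o+d*(h-o[2])/d[2],1)
for p,z in(((319,184),104),((319,184),107),((320,224),84-0),((299.5,220),60),((341,220),60),((301,272),60),((340,272),60),((165,91),60),((473,89),60)):print(p,z,off(p,z))
t=s['orientation'][2];R=np.array([[np.cos(t),np.sin(t)],[np.sin(t),-np.cos(t)]])
for n,w in(('knob tri',(579.8,37.5)),('block tri',(612.7,-34.6))):print(n,R.T@(np.array(w)-s['ee_pos'][:2]))
```

```text
(319, 184) 104 [  0.3  -0.  134.6]
(319, 184) 107 [  1.   -0.  131.6]
(320, 224) 84 [-45.2   1.  154.6]
(299.5, 220) 60 [-49.4 -20.8 178.6]
(341, 220) 60 [-49.4  23.7 178.6]
(301, 272) 60 [-111.   -20.1  178.6]
(340, 272) 60 [-111.1   23.6  178.6]
(165, 91) 60 [  82.5 -148.7  178.6]
(473, 89) 60 [ 84.1 148.8 178.6]
knob tri [-1.91374968  0.89983716]
block tri [-81.16479478   1.20290667]
```

Everything agrees: knob at tool (0,0), block at about (-80,1). Descend and grip the knob.

carry_out(slide=[[0,0,0.98],[0,0,0.98],[0,0,0.98],[0,0,0.97],[0,0,0]], roll=[0,0,0,0,0], gripper=1)

```text
clock: 3.48
ee_pos: [575.5, 39.2, 79.2]
orientation: [-3.136, -0.004, 1.993]
contact_force: [0.6, -0.2, -0.4]
finger_gap: 0.998
gripper_force: 0.0
```

carry_out(slide=[[0,0,0],[0,0,0],[0,0,0],[0,0,0],[0,0,0],[0,0,0],[0,0,0],[0,0,0]], roll=[0,0,0,0,0,0,0,0], gripper=0)

```text
clock: 4.47
ee_pos: [578.7, 39.0, 82.3]
orientation: [3.141, 0.0, 1.991]
contact_force: [2.3, 1.2, -1.3]
finger_gap: 0.225
gripper_force: 30.0
```

The knob is gripped at 20 mm. Now I'll slide it open.

carry_out(slide=[[0.15,0,0],[0.15,0,0],[0.15,0,0],[0.15,0,0],[0.1,0,0],[0.05,0,0],[0,0,0]], roll=[0,0,0,0,0,0,0])

```text
clock: 5.35
ee_pos: [565.9, 66.7, 82.3]
orientation: [3.141, -0.001, 1.991]
contact_force: [3.9, 0.3, -4.1]
finger_gap: 0.224
gripper_force: 30.0
```

carry_out(slide=[[0.05,0,0],[0.05,0,0],[0.05,0,0],[0.05,0,0],[0,0,0],[0,0,0]], roll=[0,0,0,0,0,0])

```text
clock: 6.1
ee_pos: [565.1, 68.6, 82.4]
orientation: [3.141, 0.008, 1.99]
contact_force: [12.2, -18.8, -12.7]
finger_gap: 0.224
gripper_force: 30.0
```

The travel was 32.6 mm and a 22 N reaction built up, so the lock is at its end stop. Release and rise.

carry_out(slide=[[0,0,0],[0,0,0],[0,0,0],[0,0,0],[0,0,-0.9],[0,0,-0.9],[0,0,-0.5],[0,0,0],[0,0,0]], roll=[0,0,0,0,0,0,0,0,0], gripper=1)

```text
clock: 7.22
ee_pos: [562.0, 73.7, 173.2]
orientation: [-3.14, -0.001, 1.991]
contact_force: [-0.1, -0.5, -0.7]
finger_gap: 1.001
gripper_force: 0.0
```

Run:
```python
from h import *
s=sense();print(s['clock'],s['ee_pos'],s['orientation'],s['contact_force'])
f=viewer.grab_frame('wrist');cv2.imwrite('pics/w2.png',f['image'])
a=viewer.grab_frame('scene')['image'];b=viewer.grab_frame('top')['image']
c=np.hstack([cv2.resize(a[190:250,280:380],None,fx=4,fy=4,interpolation=3),cv2.resize(b[160:220,280:360],None,fx=4,fy=4,interpolation=3)]);cv2.imwrite('pics/c2.png',c)
t=s['orientation'][2];R=np.array([[np.cos(t),np.sin(t)],[np.sin(t),-np.cos(t)]])
k=np.array([578.18,38.88]) ;t0=1.99287;R0=np.array([[np.cos(t0),np.sin(t0)],[np.sin(t0),-np.cos(t0)]])
print('block from tcp',R.T@(k+R0@[-80.5,1]-s['ee_pos'][:2]))
```

```text
7.225 [562.03246486  73.718113   173.23158657] [-3.14017216e+00 -7.34504428e-04  1.99146170e+00] [-0.13969698 -0.49883473 -0.68391639]
block from tcp [-118.89348362    1.6263513 ]
```

View pics/w2.png

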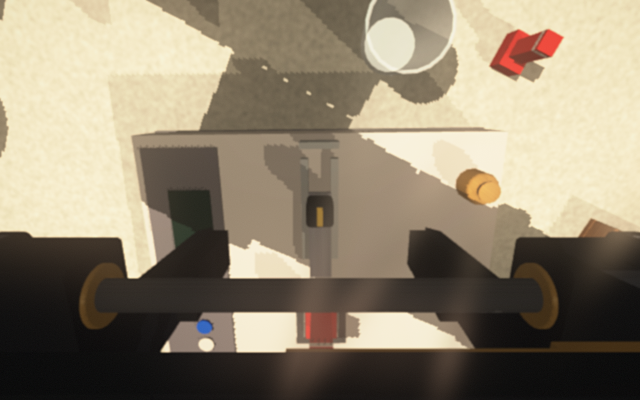

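The knob is now at (320,213), which works out to 33 to 35 mm of travel, so the lock is open. Next, go over the block, descend and grip it.

carry_out(slide=[[-0.99,0.03,0],[-0.99,0,0],[-0.99,0,0],[0,0,0],[0,0,0.8],[0,0,0.8],[0,0,0.55],[0,0,0],[0,0,0]], roll=[0,0,0,0,0,0,0,0,0], gripper=1)

```text
clock: 8.5
ee_pos: [612.6, -33.9, 89.0]
orientation: [3.141, 0.0, 1.992]
contact_force: [-0.1, -0.9, 0.7]
finger_gap: 0.998
gripper_force: 0.0
```

carry_out(slide=[[0,0,0],[0,0,0],[0,0,0],[0,0,0],[0,0,0],[0,0,0],[0,0,0],[0,0,0]], roll=[0,0,0,0,0,0,0,0], gripper=0)

```text
clock: 9.5
ee_pos: [612.5, -34.4, 88.3]
orientation: [3.141, 0.0, 1.991]
contact_force: [0.2, 0.4, -0.3]
finger_gap: 0.199
gripper_force: 30.0
```

Run:
```python
from h import *
a=viewer.grab_frame('scene')['image'];b=viewer.grab_frame('top')['image']
cv2.imwrite('pics/c3.png',np.hstack([cv2.resize(a[170:250,270:360],None,fx=5,fy=5,interpolation=3),cv2.resize(b[150:230,290:350],None,fx=5,fy=5,interpolation=3)]))
```

```text
(no output)
```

View pics/c3.png

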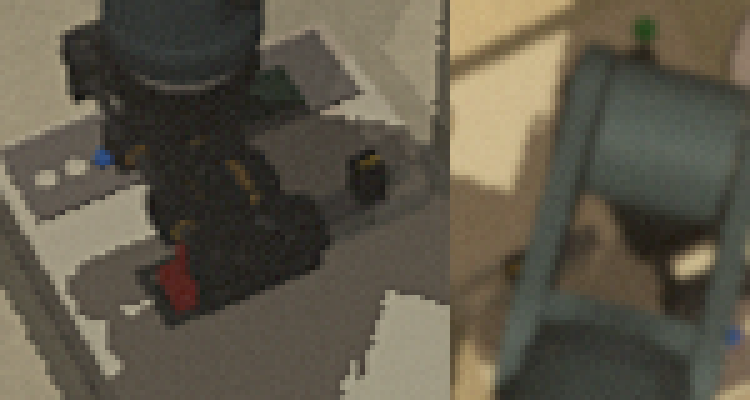

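It's gripped at 18 mm and the lock is visibly open. First lean is towards the lock (+tool x), with a slight lift.

carry_out(slide=[[0.04,0,-0.01],[0.04,0,-0.01],[0.04,0,-0.01],[0.04,0,-0.01],[0.04,0,-0.01],[0.04,0,-0.01],[0,0,0],[0,0,0]], roll=[0,0,0,0,0,0,0,0])

```text
clock: 10.6
ee_pos: [609.6, -28.7, 90.3]
orientation: [3.141, 0.005, 1.991]
contact_force: [6.9, -10.8, -11.3]
finger_gap: 0.198
gripper_force: 30.0
```

```bash
cat > st.py <<'E'
from h import *
s=sense();t=1.992;R=np.array([[np.cos(t),np.sin(t)],[np.sin(t),-np.cos(t)]])
print(round(s['clock'],2),'tool xy',np.round(R.T@(s['ee_pos'][:2]-[612.5,-34.4]),1),'z',round(s['ee_pos'][2],1),'F tool',np.round(R.T@s['contact_force'][:2],1),round(s['contact_force'][2],1),'M tool',np.round(R.T@s['moment'][:2],2))
E
python3 st.py
```

```text
10.6 tool xy [ 6.4 -0.4] z 90.3 F tool [-12.7   1.9] -11.3 M tool [-0.29 -2.36]
```

carry_out(slide=[[0.05,0,-0.01],[0.05,0,-0.01],[0.05,0,-0.01],[0,0,0],[0,0,0]], roll=[0,0,0,0,0])

```text
clock: 11.22
ee_pos: [607.4, -23.8, 91.7]
orientation: [3.141, 0.006, 1.991]
contact_force: [8.5, -12.3, -9.7]
finger_gap: 0.202
gripper_force: 30.0
```

```bash
python3 st.py
python3 - <<'E'
from h import *
a=viewer.grab_frame('scene')['image']
cv2.imwrite('pics/c4.png',cv2.convertScaleAbs(cv2.resize(a[200:250,285:345],None,fx=8,fy=8,interpolation=3),alpha=1.8))
E
```

```text
11.22 tool xy [11.8 -0.3] z 91.7 F tool [-14.7   2.7] -9.7 M tool [-0.15 -2.6 ]
```

View pics/c4.png

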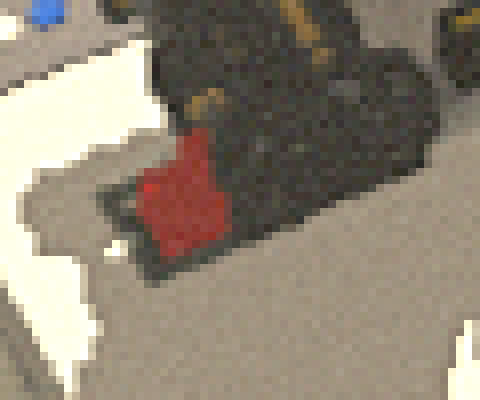

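The block's foot is visibly tilted, with its left side raised at (150,190), so it leans towards the lock. Now the other way.

carry_out(slide=[[-0.07,0,-0.01],[-0.07,0,-0.01],[-0.07,0,-0.01],[-0.07,0,-0.01],[-0.07,0,-0.01],[-0.07,0,-0.01],[-0.07,0,-0.01],[-0.07,0,-0.01],[-0.07,0,-0.01],[-0.07,0,-0.01],[0,0,0],[0,0,0]], roll=[0,0,0,0,0,0,0,0,0,0,0,0])

```text
clock: 12.78
ee_pos: [616.2, -42.9, 96.8]
orientation: [-3.14, -0.005, 1.992]
contact_force: [-5.2, 8.1, 5.1]
finger_gap: 0.203
gripper_force: 30.0
```

```bash
python3 st.py
```

```text
12.78 tool xy [-9.2 -0.1] z 96.8 F tool [ 9.5 -1.4] 5.1 M tool [0.19 1.62]
```

carry_out(slide=[[-0.06,0,-0.02],[-0.06,0,-0.02],[0,0,0],[0.07,0,-0.015],[0.07,0,-0.015],[0.07,0,-0.015],[0.07,0,-0.015],[0.07,0,-0.015],[0.07,0,-0.015],[0.07,0,-0.015],[0.07,0,-0.015],[0,0,0]], roll=[0,0,0,0,0,0,0,0,0,0,0,0])

```text
clock: 14.28
ee_pos: [610.2, -29.4, 102.4]
orientation: [3.142, 0.0, 1.992]
contact_force: [0.2, 0.4, -0.6]
finger_gap: 0.2
gripper_force: 30.0
```

```bash
python3 st.py
python3 - <<'E'
from h import *
a=viewer.grab_frame('scene')['image']
cv2.imwrite('pics/c5.png',cv2.convertScaleAbs(cv2.resize(a[200:250,285:345],None,fx=8,fy=8,interpolation=3),alpha=1.8))
E
```

```text
14.28 tool xy [ 5.5 -0.1] z 102.4 F tool [0.3 0.4] -0.6 M tool [ 0.06 -0.07]
```

View pics/c5.png

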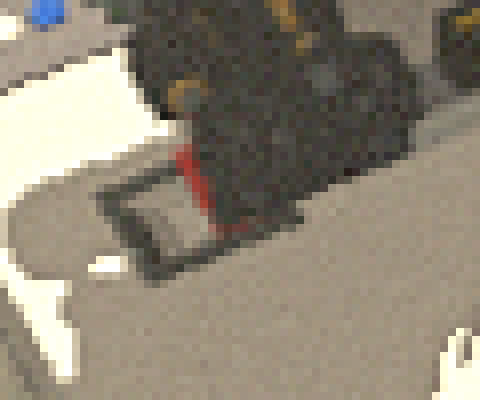

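The forces are near zero and the socket floor is visible, so the block is free. It still hangs at about 0.15 to 0.2 rad towards the far side, with its foot shifted towards the lock. To upright it, I'll lift it clear and press the foot's side gently on the opened tongue's tip. That pushes the lock further open and pivots the block in the pads.

carry_out(slide=[[0,0,-0.1],[0,0,-0.1],[0,0,-0.05],[0.05,0,0],[0.05,0,0],[0.05,0,0],[0,0,0]], roll=[0,0,0,0,0,0,0])

```text
clock: 15.2
ee_pos: [607.7, -24.0, 112.3]
orientation: [-3.141, 0.0, 1.991]
contact_force: [-0.3, -0.2, -1.4]
finger_gap: 0.2
gripper_force: 30.0
```

```bash
python3 st.py
python3 - <<'E'
from h import *
a=viewer.grab_frame('scene')['image'].astype(int)
m=(a[...,2]>55)&(a[...,2]>2*a[...,1])&(a[...,2]>2*a[...,0])
for r in range(200,245):
    c=np.where(m[r,285:345])[0]+285
    if len(c):print(r,c.min(),c.max(),len(c),end='; ')
E
```

```text
15.2 tool xy [11.4 -0.1] z 112.3 F tool [-0.  -0.3] -1.4 M tool [ 0.07 -0.08]
216 309 310 2; 217 309 310 2; 218 310 310 1; 219 310 311 2; 220 311 312 2; 221 311 312 2; 222 312 312 1; 225 314 316 2;
```

```bash
cat > lean.py <<'E'
from h import *
f=viewer.grab_frame('scene');s=sense();K=P(f);t=1.992
bx=np.r_[np.sin(t),-np.cos(t),0];by=np.r_[np.cos(t),np.sin(t),0];g=np.r_[s['ee_pos'][:2],s['ee_pos'][2]+18.7]
for th in(.1,0,-.1,-.15,-.2,-.25,-.3):   # + = towards lock
    o=[]
    for x,y,z in((-14,-20,0),(14,-20,0),(14,20,0),(-14,-20,24),(14,-20,24)):
        z-=63;Y=y*np.cos(th)+z*np.sin(th);Z=z*np.cos(th)-y*np.sin(th)
        q=K@np.r_[g+bx*x+by*Y+[0,0,Z],1];o.append(np.round(q[:2]/q[2],1).tolist())
    print(th,o)
a=f['image'][205:235,300:325]
for r in range(8,26):print(r+205,' '.join('R' if p[2]>50 and p[2]>1.7*p[1] else ('#' if p.sum()<150 else '.') for p in a[r].astype(int)))
E
python3 lean.py
```

```text
0.1 [[301.5, 222.5], [305.7, 229.5], [318.3, 225.2], [301.9, 217.1], [306.2, 224.1]]
0 [[303.5, 222.2], [307.7, 229.2], [320.3, 224.0], [303.1, 217.1], [307.4, 224.1]]
-0.1 [[305.5, 221.7], [309.8, 228.7], [322.2, 222.7], [304.4, 216.9], [308.7, 223.9]]
-0.15 [[306.5, 221.5], [310.8, 228.4], [323.1, 222.0], [305.1, 216.8], [309.4, 223.8]]
-0.2 [[307.6, 221.1], [311.8, 228.1], [324.0, 221.3], [305.8, 216.7], [310.1, 223.7]]
-0.25 [[308.6, 220.8], [312.9, 227.7], [324.9, 220.6], [306.5, 216.6], [310.8, 223.5]]
-0.3 [[309.6, 220.4], [313.9, 227.3], [325.8, 219.9], [307.1, 216.4], [311.5, 223.3]]
213 . . . . . . . . . . . # # # # # # # # # # # # # #
214 . . . . . . . . . . . # # # # # # # # # # # # # #
215 . . . . . . . . . . . # # # # # # # # # # # # # #
216 . . . . . . . . R R R # # # # # # # # # # # # # #
217 . . . . . . . . . R R # # # # # # # # # # # # # #
218 . . . . . . . . . . R R # # # # # # # # # # # # #
219 . . . . . . . . . # R R R # # # # # # # # # # # #
220 . . . . . . . # # # R R R # # # # # # # # # # # #
221 . . . . # # # # # . . R R # # # # # # # # # # # #
222 . . # # # . . . . . . . R # # # # # # # # # # . .
223 # # # # . . . . . . . . . # # # # # # # # . . . .
224 # . . . . . . . . . . . . R # # # # R R # . . . .
225 . . . . . . . . . . . . . . R R R R # # # . . . .
226 # # . . . . . . . . . . . . R R . # # # # # . . .
227 # # # . . . . . . . . . . . . . . # # # # # # . .
228 # # # # . . . . . . . . . . . . # # # # . . . . .
229 # # # # . . . . . . . . . . # # # # . . . . . . .
230 . # # # # . . . . . . # # # # . . . . . . . . . .
```

Matching the foot's outline by code gives a lean of about -0.3 rad, more than I estimated. Its lock-side edge is then above the tongue, so I'll back off, lower 8 mm, then press on the tongue.

carry_out(slide=[[-0.15,0,0],[-0.15,0,0],[0,0,0.1],[0,0,0.1],[0,0,0],[0.05,0,0],[0.05,0,0],[0.05,0,0],[0.05,0,0],[0,0,0]], roll=[0,0,0,0,0,0,0,0,0,0])

```text
clock: 16.55
ee_pos: [609.4, -27.6, 104.4]
orientation: [3.141, 0.0, 1.992]
contact_force: [-0.2, 0.6, -0.5]
finger_gap: 0.2
gripper_force: 30.0
```

```bash
python3 st.py; python3 lean.py|tail -18
```

```text
16.55 tool xy [ 7.4 -0.1] z 104.4 F tool [0.6 0.1] -0.5 M tool [ 0.04 -0.03]
213 . . . . . # # # # # # # # # # # # # # # # # # # #
214 . . . . . . . . . . # # # # # # # # # # # # # # #
215 . . . . . . . . . . # # # # # # # # # # # # # # #
216 . . . . . . . . . . # # # # # # # # # # # # # # #
217 . . . . . . . . . # # # # # # # # # # # # # # # #
218 . . . . . . . . R R # # # # # # # # # # # # # # #
219 . . . . . . . . R R # # # # # # # # # # # # # # #
220 . . . . . . . # R R # # # # # # # # # # # # # # #
221 . . . . # # # # # R R # # # # # # # # # # # # # #
222 . . # # # . . . . R R R # # # # # # # # # # # # #
223 # # # . . . . . . . R R # # # # # # # # # # # # #
224 # . . . . . . . . . . R # # # # # # # # # # . . .
225 . . . . . . . . . . . # # # # # # # # # # . . . .
226 # # . . . . . . . . . . # # # # # # R # # # . . .
227 # # # . . . . . . . . . . # # # R # # # # # # . .
228 # # # # . . . . . . . . . R R . # # # # . . . . .
229 # # # # . . . . . . . . . # # # # # # . . . . . .
230 . # # # # . . . . . . # # # # . . . . . . . . . .
```

No contact yet. Continue slowly.

carry_out(slide=[[0.05,0,0],[0.05,0,0],[0.05,0,0],[0.05,0,0],[0,0,0]], roll=[0,0,0,0,0])

```text
clock: 17.23
ee_pos: [606.9, -21.8, 104.9]
orientation: [3.141, 0.003, 1.991]
contact_force: [0.3, -6.3, -1.2]
finger_gap: 0.2
gripper_force: 30.0
```

carry_out(slide=[[0.05,0,0],[0.05,0,0],[0.05,0,0],[0,0,0]], roll=[0,0,0,0])

```text
clock: 17.73
ee_pos: [605.4, -17.0, 105.7]
orientation: [3.139, 0.005, 1.991]
contact_force: [1.8, -7.6, 0.6]
finger_gap: 0.203
gripper_force: 30.0
```

```bash
python3 st.py; python3 lean.py
```

```text
17.73 tool xy [18.7  0.6] z 105.7 F tool [-7.6 -1.5] 0.6 M tool [ 0.24 -1.45]
0.1 [[304.0, 223.1], [308.3, 230.1], [320.7, 225.8], [304.5, 217.7], [308.8, 224.7]]
0 [[306.0, 222.8], [310.2, 229.8], [322.7, 224.6], [305.7, 217.7], [310.0, 224.7]]
-0.1 [[308.0, 222.4], [312.3, 229.3], [324.6, 223.3], [307.0, 217.6], [311.3, 224.6]]
-0.15 [[309.0, 222.1], [313.3, 229.0], [325.5, 222.7], [307.6, 217.5], [312.0, 224.5]]
-0.2 [[310.0, 221.8], [314.3, 228.6], [326.4, 222.0], [308.3, 217.4], [312.6, 224.3]]
-0.25 [[311.0, 221.4], [315.3, 228.3], [327.3, 221.2], [309.0, 217.2], [313.3, 224.2]]
-0.3 [[312.1, 221.0], [316.4, 227.9], [328.1, 220.5], [309.6, 217.0], [314.0, 224.0]]
213 . . . . . . . . . . . . . # # # # # # # # # # # #
214 . . . . . . . . . . . . . # # # # # # # # # # # #
215 . . . . . . . . . . . . . # # # # # # # # # # # #
216 . . . . . . . . . . . R R # # # # # # # # # # # #
217 . . . . . . . . . . R R R R # # # # # # # # # # #
218 . . . . . . . . . . R R R R # # # # # # # # # # #
219 . . . . . . . . . # R R R R # # # # # # # # # # #
220 . . . . . . . # # # R R R R R R # # # # # # # # #
221 . . . . # # # # . . . R R R R R # # # # # # # # #
222 . . # # # . . . . . . R R R R R # # # # # # # # #
223 # # # . . . . . . . . . R R R R # # # # # # # # #
224 # . . . . . . . . . . . . R R R # # # # # R R . .
225 . . . . . . . . . . . . . R R R R # # # # . . . .
226 # # . . . . . . . . . . . . R R R R R # # # . . .
227 # # # . . . . . . . . . . . . R R # # # # # # . .
228 # # # # . . . . . . . . . . . . # # # # . . . . .
229 # # # # . . . . . . . . . # # # # # . . . . . . .
230 . # # # # . . . . . . . # # # # . . . . . . . . .
```

It's pivoting at about 7.6 N, and the lean is now about -0.25. Push another 12 mm.

carry_out(slide=[[0.06,0,0],[0.06,0,0],[0.06,0,0],[0.06,0,0],[0.06,0,0],[0,0,0]], roll=[0,0,0,0,0,0])

```text
clock: 18.52
ee_pos: [601.4, -6.6, 106.6]
orientation: [3.138, 0.007, 1.991]
contact_force: [3.5, -8.9, 3.2]
finger_gap: 0.197
gripper_force: 30.0
```

```bash
python3 st.py; python3 lean.py
```

```text
18.52 tool xy [29.9  1.3] z 106.6 F tool [-9.5 -0.5] 3.2 M tool [ 0.16 -1.65]
0.1 [[307.6, 221.7], [311.9, 228.6], [324.3, 224.3], [308.1, 216.3], [312.4, 223.2]]
0 [[309.6, 221.4], [313.8, 228.3], [326.2, 223.2], [309.3, 216.3], [313.7, 223.2]]
-0.1 [[311.5, 220.9], [315.9, 227.8], [328.1, 221.9], [310.6, 216.2], [315.0, 223.1]]
-0.15 [[312.6, 220.7], [316.9, 227.5], [329.0, 221.2], [311.2, 216.1], [315.6, 223.0]]
-0.2 [[313.6, 220.3], [317.9, 227.2], [329.9, 220.5], [311.9, 215.9], [316.3, 222.8]]
-0.25 [[314.6, 220.0], [318.9, 226.8], [330.8, 219.8], [312.6, 215.8], [316.9, 222.7]]
-0.3 [[315.6, 219.6], [319.9, 226.4], [331.7, 219.1], [313.2, 215.6], [317.6, 222.5]]
213 . . . . . . . . . . . . . . . R R # # # # # # # #
214 . . . . . . . . . . . . . . R R R # # # # # # # #
215 . . . . . . . . . . . . . R R R R # # # # # # # #
216 . . . . . . . . . . . R R R R R R # # # # # # # #
217 . . . . . . . . . . R R R R R R R R # # # # # # #
218 . . . . . . . . . . R R R R R R R R # R # # # # #
219 . . . . . . . . . # R R R R R R R R R R # # # # #
220 . . . . . . . # # # R R R R R R R R R R # # # # #
221 . . . . # # # # # . R R R R R R R R R R # # # # #
222 . . # # # # . . . . . R R R R R R R R R # # # # #
223 # # # . . . . . . . . . R R R R R R R R # # # # #
224 # . . . . . . . . . . . R R R R R R R R R R R R R
225 . . . . . . . . . . . . . R R R R R R R R R . . .
226 # # . . . . . . . . . . . . R R R R R # # # . . .
227 # # # . . . . . . . . . . . R R . # # # # # # . .
228 # # # # . . . . . . . . . . . . # # # # . . . . .
229 # # # # . . . . . . . . . # # # # # # . . . . . .
230 . # # # # . . . . . . . # # # . . . . . . . . . .
```

The foot's bottom corners at (310,221) and (314.3,227.5) match a lean of about 0, so the block is upright. Back off, lift about 18 mm and centre over the socket.

carry_out(slide=[[-0.1,0,0],[-0.12,0,0],[-0.12,0,-0.1],[-0.12,0,-0.1],[-0.12,0,-0.1],[-0.12,0,-0.1],[-0.12,0,-0.05],[-0.04,0,0],[0,0,0],[0,0,0]], roll=[0,0,0,0,0,0,0,0,0,0])

```text
clock: 19.82
ee_pos: [612.6, -35.3, 122.1]
orientation: [-3.141, -0.0, 1.991]
contact_force: [-0.3, -0.5, -0.4]
finger_gap: 0.202
gripper_force: 30.0
```

```bash
python3 st.py; python3 lean.py
python3 - <<'E'
from h import *
a=viewer.grab_frame('scene')['image']
cv2.imwrite('pics/c6.png',cv2.convertScaleAbs(cv2.resize(a[180:250,275:355],None,fx=8,fy=8,interpolation=3),alpha=1.8))
E
```

```text
19.82 tool xy [-0.9 -0.3] z 122.1 F tool [-0.3 -0.5] -0.4 M tool [ 0.04 -0.04]
0.1 [[297.4, 222.0], [301.6, 229.0], [314.4, 224.6], [297.8, 216.4], [302.0, 223.5]]
0 [[299.5, 221.7], [303.7, 228.7], [316.4, 223.4], [299.0, 216.4], [303.3, 223.5]]
-0.1 [[301.5, 221.2], [305.8, 228.2], [318.3, 222.2], [300.4, 216.3], [304.7, 223.4]]
-0.15 [[302.6, 220.9], [306.8, 227.9], [319.3, 221.5], [301.0, 216.2], [305.3, 223.3]]
-0.2 [[303.6, 220.6], [307.9, 227.6], [320.2, 220.8], [301.7, 216.1], [306.0, 223.1]]
-0.25 [[304.6, 220.2], [308.9, 227.2], [321.1, 220.0], [302.4, 215.9], [306.7, 223.0]]
-0.3 [[305.7, 219.8], [310.0, 226.8], [321.9, 219.3], [303.1, 215.8], [307.4, 222.8]]
213 . . . . . R # # # # # # # # # # # # # # # # # # #
214 . . . . . R # # # # # # # # # # # # # # # # # # #
215 . . . . R R # # # # # # # # # # # # # # # # # # #
216 . R R R R R R # # # # # # # # # # # # # # # # # #
217 . R R R R R R # # # # # # # # # # # # # # # # # #
218 . R R R R R R R # # # # # # # # # # # # # # # # #
219 . R R R R R R R # # # # # # # # # # # # # # # # .
220 . R R R R R R R R # # # # # # # # # # # # # . . .
221 . R R R R R R R R # # # # # # # # # # # . . . . .
222 . R R R R R R R # # # # # # # # # # # . . . . . .
223 # # R R R R R R R # # # # # # R R . # # . . . . .
224 # # R R R R R R R # # # R R R # # # # # # . . . .
225 . . . R R R R R R R R R R . . . # # # # # . . . .
226 # # . . R R R R R R . . . . . . . # # # # # . . .
227 # # # . R R R . . . . . . . . . . # # # # # # . .
228 # # # # . . . . . . . . . . . . # # # # . . . . .
229 # # # # . . . . . . . . . # # # # # . . . . . . .
230 . # # # # . . . . . . # # # # . . . . . . . . . .
```

View pics/c6.png

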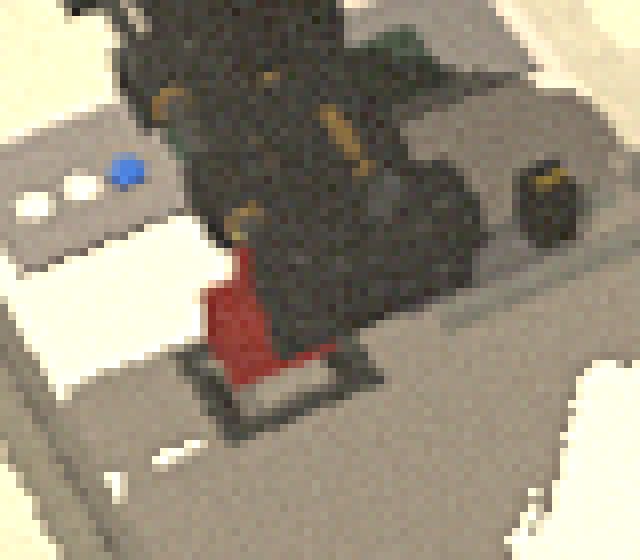

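The block is upright (its bottom corner near (304,228) fits a lean of about 0), over the socket with its underside at about 78 to 80 mm. The knob is still at the open end, so I'll hand it in.

```bash
python3 -c "
from rig import manip
print(manip.hand_in())"
```

```text
the job is handed in; nothing more can be done
None
```

I handed the job in at about 20 s: the lock is at its open stop, and the block was rocked free both ways and is held upright about 2 cm above its socket. The hand-in returned no verdict.

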